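Slide a hot soldering block through the cooling box flap

ROBOT

A 6-joint arm with a two-finger parallel gripper is mounted at the origin on the work surface. World frame = base frame: x ahead of the robot, y to its left, z up, the work surface at z = 0. Lengths are in m, angles in rad, forces in N, time in s.
With the tool pointing down it reaches from about 0.325 to 0.775 m from the base axis. Payload 5.5 kg.
Tool frame: the origin (TCP) lies between the finger pads; the fingertips stand 8 mm ahead of it and the grasp point (between the pads) lies 11 mm behind it (tcp_to_tips is the distance from the TCP to the fingertips, in m); z points along the fingers, y is the line along which they close (so a half turn about z gives the same grasp; the last joint's range is limited). The gripper opens to 88 mm and grips with 3 to 60 N. Pads are 20 mm wide; open, the fingers measure 115 mm over their backs; the gripper's body (75 mm by 178 mm) begins 61 mm behind the grasp point.
Start: joints at [-1.227, 0.091, 1.231, -0, 1.82, -0.057], TCP at [0.234, -0.552, 0.231] pointing down, gripper open.
Joint ranges: [-2.87, 2.87], [-0.86, 2.18], [0.17, 2.46], [-1.51, 4.65], [0.06, 2.69], [-2.65, 2.65]. Speed limits (rad/s): [2.57, 2.57, 3.01, 3.14, 3.14, 3.14].

INTERFACE

Orientations are given as a unit quaternion [w, x, y, z].
In Python, from bench import * gives the robot as it stands. Calls block until the motion is done:
- move_to(position, orientation): joint-space move of the TCP to a pose.
- move_l(position, speed=0.15, orientation=None): straight line of the TCP; orientation=None keeps the orientation; speed is the mean speed in m/s.
- movej(angles): joint-space move.
- gripper_open() and close(): open the fingers fully, or close them until they stop; the grip force is fixed at half the most.
- hold(seconds).
- inverse_kinematics(position, orientation): joint angles nearest the present ones, or None.
- state(): the state.
- get_image(name): name is "scene" or "side" or "wrist"; returns a dict with "frame" (384x512x3 uint8, blue, green, red), "depth" (384x512 float32, m along the optical axis (not along the pixel's ray), 0 where there is no reading), "camera_matrix" (3x3 intrinsics, pixels), "k1" (the pictures are not rectified: a ray, as slopes to the right and down, at radius r is drawn at 1 + k1 r^2 times it, then the intrinsics apply), "view" (4x4, takes a point from world to camera coordinates). Camera axes: x right, y up, looking along -z (the intrinsics and any distortion apply to the point x, -y, -z); pixel columns grow to the right and rows downward; lengths in m; the calibration is good to about 2 mm. A picture is of the moment at which its call begins.
A pose or a line that the arm cannot do raises IKError and nothing moves.
- job_done(): hands the job in; it is judged then, once.
The state is a dict: "time": time; "joint_pos": joint angles; "dq": joint speeds; "joint_torque": joint torques, N m; "ee_pos": TCP position; "ee_rot": TCP orientation; "ft_force": force on the tool from outside, world axes, zero at the start; "moment": the same for the moment, N m; "finger_gap": finger opening in m; "finger_force": force on a finger pad.
Only numpy, scipy, OpenCV 4.12 (cv2) and the standard library are available. Lean on these libraries where they do the work, as an engineer would, in place of code of your own. Each camera call takes 0.05 s, during which the arm holds its last target. There are 200 camera calls.

TASK

The white soldering block is hot: with your fingertips push it along the plate, without picking it up or tipping it, in under the hanging flap of the low steel cooling box until it is completely inside and the flap has dropped shut behind it. Slide it steadily rather than shooting it in, take your fingers out again, and leave the jar, hammer and copper dish where they are.

Things in the scene. Friction and masses are not known exactly. Their poses are not given: they have to be found in the camera images.
- block: white square ceramic soldering block, 60 x 60 mm, 22 mm high, about 150 g, loose on the plate. Origin at the centre of its underside, x and y along its sides, z up. Its centre starts 85 to 115 mm in front of the flap, up to 40 mm to one side of the box's middle line and turned up to 0.4 rad relative to the box.
- box: low dark steel cooling box, fixed, mouth facing left (about +y). Origin on the bench, in the closed flap's plane, at mid-width of the mouth; x points level into the box (to the robot's right, turned up to 0.33 rad either way), z up. Mouth 124 mm wide, no sill. Box 130 mm wide outside, 65 mm high, roof a grille of bars; 3 mm side walls from x = -4 mm to the back wall at x = 158 mm.
- plate_front (a point): middle of the edge before the mouth, on the top face, of the aluminium plate under box and block: 340 mm long (170 mm before and behind the flap's plane), 300 mm wide, its top 3 mm above the bench. Nothing but the block stands on it before the mouth.
- hinge_rod (a point): middle of the 6 mm hinge rod across the top of the mouth, axis 60 mm above the bench. Fingers slanting down and into the box at about 45 degrees can reach in under it while the hand leans back outside, above the rod's height.
- flap (a joint): flap swing in rad: 0 = hanging shut, grows as it is pushed into the box, up to 1.4; cannot swing outwards. Falls shut by its weight; under 1 N opens it. Steel sheet 2 mm thick, 118 mm wide, 70 g; its lower edge is 42 mm below the rod's axis, 15 mm above the plate. It drops behind the block only once the block's rear is 24 mm or more beyond the shut flap's plane.
- flap_edge (a point): middle of the flap's lower edge (moves with the flap)
- jar: closed glass jar with a steel lid, 64 mm across, 95 mm high, standing behind the box, to its right as the robot sees it; bystander. Origin at the centre of its underside.
- hammer: small hammer, 240 mm long, about 26 mm high, lying on the bench to the left of the plate; bystander. Origin near its middle, its own x along the handle towards the head.
- dish: open copper dish, 76 mm across, 30 mm high, standing behind the box, nearer the robot than the jar; bystander. Origin at the centre of its underside.
Mind the look-alikes: they are no part of the job. Of the things shaped like the block, the white one is meant.

How it is judged:
On the way:
1. the block is pushed in under the opened flap (value of joint flap above 0.3 rad and x of block in the frame of box above 0 m), for 0.1 s.
At the end, for the whole second after the job is handed in: The block lies at rest, flat on the plate, wholly inside the box (its centre 50 to 135 mm beyond the flap's plane), and the flap hangs shut (within 0.06 rad) (x of block in the frame of box between 0.05 and 0.135 m and y of block in the frame of box between -0.04 and 0.04 m and height (world z) of block below 0.008 m and angle between block's own z axis and vertical below 0.1 rad and linear speed of block below 0.02 m/s and value of joint flap below 0.06 rad); the robot touches nothing.
It fails at once if the block is lifted off the plate (height (world z) of block above 0.012 m).
It fails at once if the block is tipped (angle between block's own z axis and vertical above 0.25 rad).
It fails at once if the block is shot along faster than 0.5 m/s (linear speed of block above 0.5 m/s).
It fails at once if the jar, hammer or dish is moved more than 15 mm (distance of any of jar, hammer, dish from where it was at the start of the episode above 0.015 m).
It also fails if it takes over 45 s, if anything falls off the work surface, if the arm or the gripper's body presses on something with over 40 N, if the wrist force passes 120 N, or if a joint passes its speed limit or range.

## Working session

There is one attempt and no reset: what is moved stays moved. The work goes in short steps, each a Python script; the robot and the scene stay as the last script left them, time stands still between calls to the robot, and variables do not carry over. Pictures are saved under pics/ and viewed, at most 10 in all, crops included, and the job is handed in when it is done.

```bash
mkdir -p pics; cat > h.py <<'E'
from bench import *
import numpy as np, cv2
def save(n,f,crop=None,s=1):
    a=f["frame"]
    if crop: a=a[crop[1]:crop[3],crop[0]:crop[2]]
    cv2.imwrite("pics/"+n,cv2.resize(a,None,fx=s,fy=s,interpolation=cv2.INTER_CUBIC))
def ray(f,uv):
    K=np.array(f["camera_matrix"],float);V=np.array(f["view"],float)
    d=np.array([(uv[0]-K[0,2])/K[0,0],(uv[1]-K[1,2])/K[1,1]]);p=d.copy()
    for _ in range(20): p=d/(1+f["k1"]*(p@p))
    R=V[:3,:3];o=-R.T@V[:3,3];return o,R.T@np.array([p[0],-p[1],-1.])
def onz(f,uv,z):
    o,d=ray(f,uv);return o+d*(z-o[2])/d[2]
def dep(f,uv):
    o,d=ray(f,uv);return o+d*float(f["depth"][int(uv[1]),int(uv[0])])
def proj(f,P):
    K=np.array(f["camera_matrix"]);V=np.array(f["view"]);c=V[:3,:3]@P+V[:3,3]
    s=np.array([c[0],-c[1]])/-c[2];s=s*(1+f["k1"]*(s@s));return s*[K[0,0],K[1,1]]+[K[0,2],K[1,2]]
E
python3 - <<'E'
from h import *
a=get_image("scene");b=get_image("side")
save("a.png",a,s=1.5);save("b.png",b,s=1.5)
for f in(a,b):
    o,d=ray(f,(256,192));print(o,d)
print(state()["time"],state()["ee_rot"])
E
```

```text
[1.03472376 0.84646199 0.90691099] [-0.40519438 -0.59897864 -0.69108076]
[0.45356982 0.87853016 0.61931593] [ 0.06357228 -0.83317494 -0.54950096]
0.1 [-8.47266057e-04  9.79986080e-01  1.99064198e-01 -1.00445888e-04]
```

View pics/a.png

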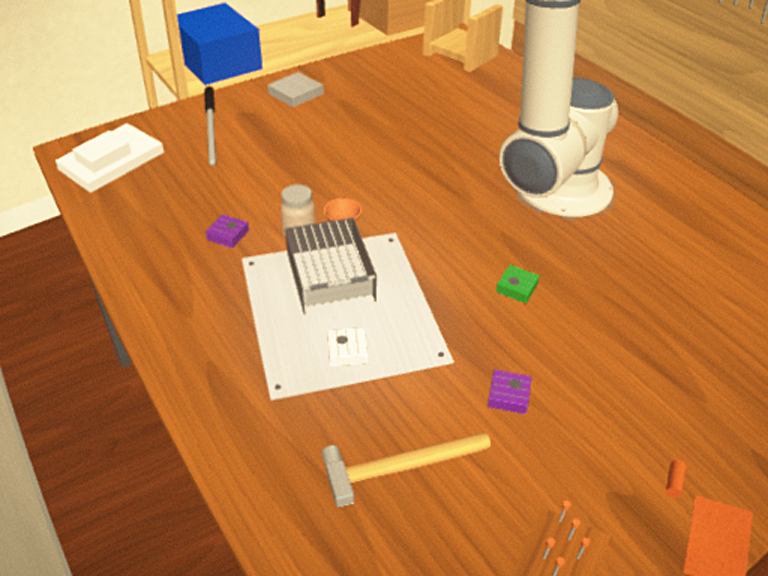

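View pics/b.png

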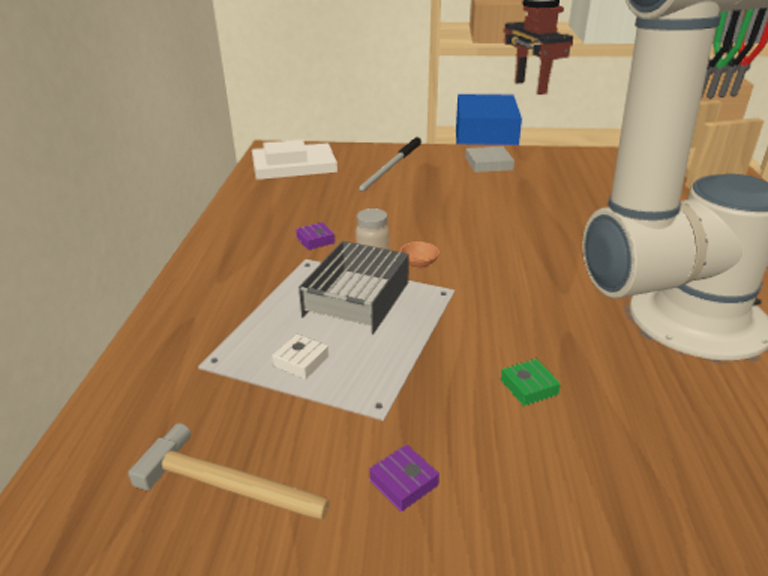

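The scene view (1.5x pixels) shows several candidates:
- A white ribbed block on the plate at (348,346).
- Purple blocks at (228,231) and (510,391).
- A green block at (518,283).
- A white stacked tablet far off at (110,155).
- A grey tile at (296,89).

I choose the white one on the plate, in front of the flap. The box is at (335,262), the hammer at (400,465), the jar at (297,207) and the dish at (342,210).

```bash
cat > m.py <<'E'
from h import *
def cloud(f):
    h,w=f["depth"].shape;K=np.array(f["camera_matrix"]);V=np.array(f["view"])
    u,v=np.meshgrid(np.arange(w),np.arange(h))
    d=np.stack([(u-K[0,2])/K[0,0],(v-K[1,2])/K[1,1]],-1);p=d.copy()
    for _ in range(10): p=d/(1+f["k1"]*(p**2).sum(-1,keepdims=True))
    z=f["depth"][...,None];c=np.concatenate([p[...,:1],-p[...,1:],-np.ones_like(z)],-1)*z
    return (c-V[:3,3])@V[:3,:3]
def blk(f,T,ang,lo=0.013,zt=0.025):
    P=cloud(f);c,s=np.cos(ang),np.sin(ang);q=P[...,:2]-T
    x=q@[c,s];y=q@[-s,c]
    m=((P[...,2]>lo)&(P[...,2]<.035)&(x<-.03)&(x>-.17)&(abs(y)<.14)&(f["depth"]>0)).astype(np.uint8)
    m=cv2.morphologyEx(m,cv2.MORPH_OPEN,np.ones((2,2)))
    n,L,st,ce=cv2.connectedComponentsWithStats(m);i=1+np.argmax(st[1:,4]);m=L==i
    pts=P[m];top=pts[pts[:,2]>np.median(pts[:,2])-.006]
    r=cv2.minAreaRect(np.float32(top[:,:2]*1000));return r,np.median(top[:,2]),len(top),st[i]
E
python3 - <<'E'
from m import *
for n,cs in(("scene",[(243,258),(396,234),(452,362),(271,399)]),("side",[(307,261),(454,290),(384,418),(201,368)])):
    f=get_image(n);hsv=cv2.cvtColor(f["frame"],cv2.COLOR_BGR2HSV)
    P=cloud(f);m=((hsv[...,1]<60)&(hsv[...,2]>110)&(P[...,2]<.035)&(P[...,0]>.25)).astype(np.uint8)
    m=cv2.morphologyEx(m,cv2.MORPH_OPEN,np.ones((3,3)))
    k,L,st,ce=cv2.connectedComponentsWithStats(m);c=np.array(cs[2])/1.5
    i=1+np.argmax([s[4] if abs(s[0]+s[2]/2-220)<60 else 0 for s in st[1:]])
    ct=max(cv2.findContours((L==i).astype(np.uint8),0,2)[0],key=cv2.contourArea)
    w=np.array([onz(f,p,.003)[:2] for p in ct[:,0]])
    print(n,"mask rect",cv2.minAreaRect(np.float32(w*1000)),st[i])
    q=np.array([onz(f,np.array(p)/1.5,.003)[:2] for p in cs]);print(q.round(4).tolist())
    T=q.mean(0);back=(q[0]+q[1])/2;front=(q[2]+q[3])/2;d=back-front;a=np.arctan2(d[1],d[0])
    print("T",T,"ang",a,np.linalg.norm(d))
    r=blk(f,T,a);print(r)
    e=np.array(r[0][0])/1000-T;print("box frame",e@[np.cos(a),np.sin(a)],e@[-np.sin(a),np.cos(a)])
    s=r[3];save("c_%s.png"%n,f,(s[0]-60,s[1]-90,s[0]+s[2]+60,s[1]+s[3]+40),4 if n=="scene" else 4)
E
```

```text
scene mask rect ((595.4501953125, 60.594757080078125), (340.8444519042969, 298.43414306640625), 72.20985412597656) [ 162  156  139  110 8685]
[[0.6841, -0.1461], [0.4019, -0.0516], [0.5066, 0.2675], [0.7892, 0.1781]]
T [0.59545779 0.06198442] ang -1.88609751586809 0.3383250822740806
(((816.1475219726562, 494.91949462890625), (825.8096923828125, 58.901676177978516), 62.20792007446289), np.float64(0.02519718901347691), 456, array([219, 219,  27,  24, 534], dtype=int32))
box frame -0.48002919012814915 0.07555600224981489
side mask rect ((594.2892456054688, 58.86103820800781), (342.5909423828125, 300.5452880859375), 72.08551025390625) [ 133  173  169  106 8617]
[[0.6793, -0.1417], [0.3997, -0.0566], [0.5022, 0.2648], [0.7832, 0.1772]]
T [0.5911061  0.06091159] ang -1.882446796913008 0.3363910036714798
(((566.9998779296875, 502.5534973144531), (78.60646057128906, 781.4861450195312), 11.04443645477295), np.float64(0.02643580978851655), 481, array([183, 224,  37,  27, 613], dtype=int32))
box frame -0.4129757837751087 -0.158365659940737
```

View pics/c_scene.png

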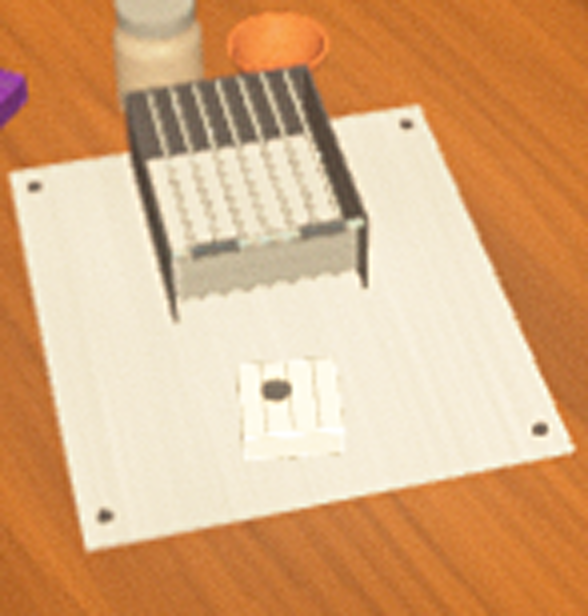

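The crop confirms the white ribbed block with its dark mark at (277,390), on the plate in front of the flap, whose lower edge runs from (180,300) to (360,275). It is turned a little relative to the box. Next I'll get its pose robustly and check whether the arm can reach the slanted push poses.

```bash
cat >> m.py <<'E'
from scipy.spatial.transform import Rotation as Rt
T0=np.array([.5949,.0600]);A0=-1.8823
def block_pose(names=("scene","side"),x0=None,zlo=.019,xmax=-.03):
    out=[]
    for n in names:
        f=get_image(n);P=cloud(f);c,s=np.cos(A0),np.sin(A0);q=P[...,:2]-T0
        x=q@[c,s];y=q@[-s,c];g=f["frame"].min(-1)
        m=(P[...,2]>zlo)&(P[...,2]<.033)&(x<xmax)&(x>-.165)&(abs(y)<.12)&(f["depth"]>0)
        p=np.stack([x[m],y[m]],1);k=np.median(p,0);p=p[np.linalg.norm(p-k,axis=1)<.05]
        r=cv2.minAreaRect(np.float32(p*1000));yaw=(r[2]+45)%90-45
        out.append((np.array(r[0]).round(1),np.array(r[1]).round(1),round(yaw,1),len(p)))
    return out
def tool(x,y,yaw,tilt,zt,back=0.):
    """TCP position+quat with tip centre at box-frame (x,y), height zt; heading yaw in box frame, tilt below level."""
    h=A0+yaw;c,s=np.cos(h),np.sin(h);zc=np.array([c*np.cos(tilt),s*np.cos(tilt),-np.sin(tilt)])
    yc=np.array([-s,c,0])*SGN;xc=np.cross(yc,zc)
    w=T0+np.array([np.cos(A0)*x-np.sin(A0)*y,np.sin(A0)*x+np.cos(A0)*y])
    p=np.r_[w,zt]-zc*(.008+back);q=Rt.from_matrix(np.c_[xc,yc,zc]).as_quat()
    return p,q[[3,0,1,2]]
SGN=1
E
python3 - <<'E'
import m;from m import *
for r in block_pose(): print(r)
for r in block_pose(zlo=.014): print(r)
for s in(1,-1):
  m.SGN=s
  for t in(30,35,40,45):
    print(s,t,[None if (j:=inverse_kinematics(*tool(x,y,yw,np.radians(t),z))) is None else np.round(j,2).tolist() for x,y,yw,z in((-.15,0,0,.15),(-.15,0,.3,.013),(-.15,0,-.3,.013),(.04,0,0,.013))])
E
```

```text
(array([-105.4,   12.5]), array([59.9, 65.1]), -8.4, 492)
(array([-103.7,    9.6]), array([61.3, 62.7]), -9.7, 537)
(array([-104.1,   12.4]), array([60.2, 65.4]), -8.1, 531)
(array([-103.8,    9.9]), array([61.1, 61.6]), -7.8, 591)
1 30 [[0.55, 1.01, 0.44, -0.93, 2.36, 0.4], [0.62, 0.89, 0.88, -0.87, 1.99, 0.53], None, [0.38, 0.69, 1.18, -0.8, 1.96, 0.65]]
1 35 [[0.54, 0.95, 0.49, -0.84, 2.32, 0.46], [0.61, 0.83, 0.92, -0.8, 1.95, 0.53], [0.46, 1.24, 0.27, -0.64, 2.42, 0.76], [0.37, 0.63, 1.21, -0.74, 1.92, 0.65]]
1 40 [[0.52, 0.88, 0.55, -0.74, 2.28, 0.5], [0.59, 0.78, 0.96, -0.73, 1.9, 0.53], [0.45, 1.13, 0.4, -0.54, 2.33, 0.83], [0.35, 0.57, 1.25, -0.69, 1.87, 0.64]]
1 45 [[0.51, 0.82, 0.6, -0.66, 2.23, 0.54], [0.57, 0.72, 1.0, -0.66, 1.85, 0.53], [0.44, 1.04, 0.52, -0.47, 2.25, 0.88], [0.32, 0.52, 1.28, -0.63, 1.82, 0.63]]
-1 30 [None, [0.62, 0.89, 0.88, -0.87, 1.99, -2.61], None, [0.38, 0.69, 1.18, -0.8, 1.96, -2.49]]
-1 35 [None, [0.61, 0.83, 0.92, -0.8, 1.95, -2.61], [0.46, 1.24, 0.27, -0.64, 2.42, -2.38], [0.37, 0.63, 1.21, -0.74, 1.92, -2.49]]
-1 40 [[0.52, 0.88, 0.55, -0.74, 2.28, -2.64], [0.59, 0.78, 0.96, -0.73, 1.9, -2.61], [0.45, 1.13, 0.4, -0.54, 2.33, -2.31], [0.35, 0.57, 1.25, -0.69, 1.87, -2.5]]
-1 45 [[0.51, 0.82, 0.6, -0.66, 2.23, -2.6], [0.57, 0.72, 1.0, -0.66, 1.85, -2.61], [0.44, 1.04, 0.52, -0.47, 2.25, -2.26], [0.32, 0.52, 1.28, -0.63, 1.82, -2.51]]
```

```bash
python3 - <<'E'
from m import *
close()
j=list(state()["joint_pos"]);j[0]=.45;movej(j)
TI=np.radians(40);yw=-.148;d=.030+.0064+.016
x,y=-.1043-d*np.cos(yw),.011-d*np.sin(yw)
move_to(*tool(x,y,yw,TI,.15))
p,q=tool(x,y,yw,TI,.04);move_l(p,.12)
f=get_image("side");save("d.png",f,(90,40,390,300),2.3)
g=get_image("scene");save("e.png",g,(110,80,410,330),2)
s=state();print(s["time"],s["ee_pos"],p,s["finger_gap"],s["ft_force"])
E
```

```text
7.1583 [0.66372695 0.20858644 0.04648069] [0.66329507 0.20836641 0.0451423 ] 0.0006374006787405092 [-0.39590859 -0.09734219 -0.9599177 ]
```

View pics/d.png

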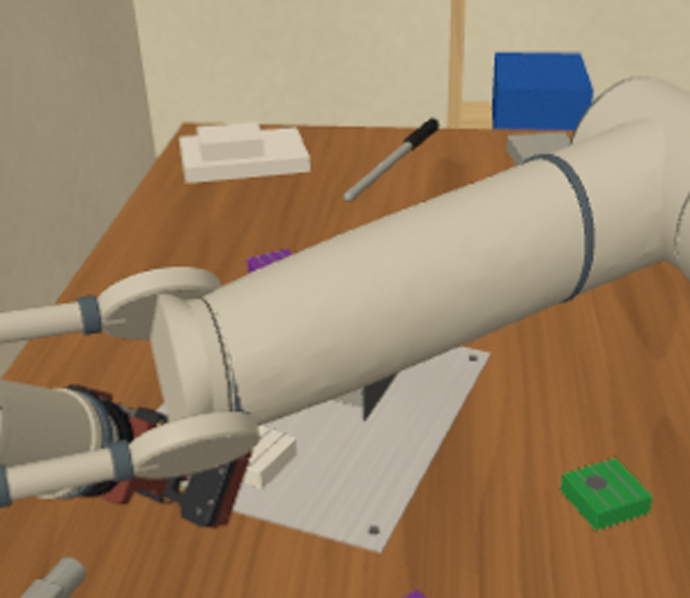

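View pics/e.png

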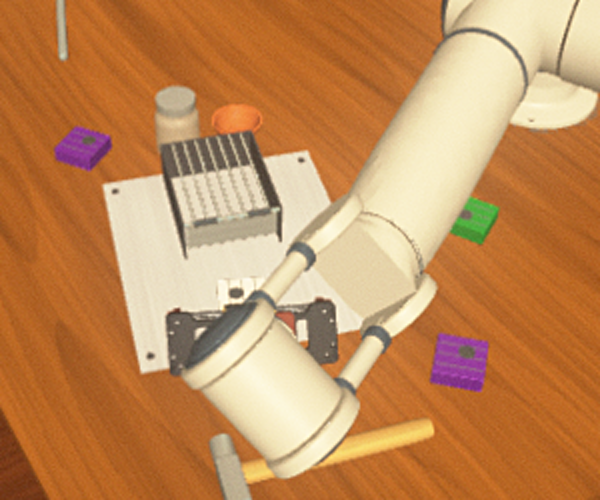

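The side crop shows the gripper body wide across the push, with the block at (270,458) ahead of it. The scene crop shows the hand at (250,335) centred behind the block at (237,292), above the plate and clear of the hammer at (330,455). Now I'll descend and push the first part.

```bash
cat >> m.py <<'E'
TI=np.radians(40);ZT=.0125;OFF=.0364
def path(s0,s1,n=4):
    """poses (x,y,heading) along a cubic in box x from s0=(x,y,yaw) to s1."""
    from scipy.interpolate import CubicHermiteSpline as C
    c=C([s0[0],s1[0]],[s0[1],s1[1]],np.tan([s0[2],s1[2]]));X=np.linspace(s0[0],s1[0],n+1)
    return [(x,float(c(x)),float(np.arctan(c(x,1)))) for x in X]
def push(b,speed):
    p,q=tool(b[0]-OFF*np.cos(b[2]),b[1]-OFF*np.sin(b[2]),b[2],TI,ZT)
    move_l(p,speed,q);s=state();return np.round(s["ee_pos"]-p,4),np.round(s["ft_force"],1)
E
python3 - <<'E'
from m import *
yw=-.148;d=OFF+.016
p,q=tool(-.1043-d*np.cos(yw),.011-d*np.sin(yw),yw,TI,ZT);move_l(p,.05,q);hold(.3)
s=state();print(s["ee_pos"]-p,s["ft_force"],s["time"])
P=path((-.1043,.011,yw),(.070,0,0),6);print(np.round(P,3).tolist())
for b in P[:4]: print(push(b,.04))
print(block_pose(("scene",),zlo=.014,xmax=.05))
f=get_image("scene");save("f.png",f,(130,100,330,300),2.8)
f=get_image("wrist");save("g.png",f,s=1.2);print(state()["time"])
E
```

```text
[2.30220510e-05 4.64795081e-06 6.96656356e-06] [0.15048473 0.44453938 0.77002536] 8.1583
[[-0.104, 0.011, -0.148], [-0.075, 0.007, -0.114], [-0.046, 0.004, -0.084], [-0.017, 0.002, -0.057], [0.012, 0.001, -0.034], [0.041, 0.0, -0.015], [0.07, -0.0, 0.0]]
(array([-0.    ,  0.    ,  0.0003]), array([ 0.2, -0.3,  0.1]))
(array([0.    , 0.0001, 0.    ]), array([-0. , -0.2,  0.1]))
(array([0.    , 0.    , 0.0001]), array([ 0.5, -0. , -0.9]))
(array([-0.    , -0.    ,  0.0001]), array([0.2, 0.3, 0.4]))
[(array([6.7, 8.2]), array([61.5, 86.1]), 25.5, 302)]
11.5
```

View pics/f.png

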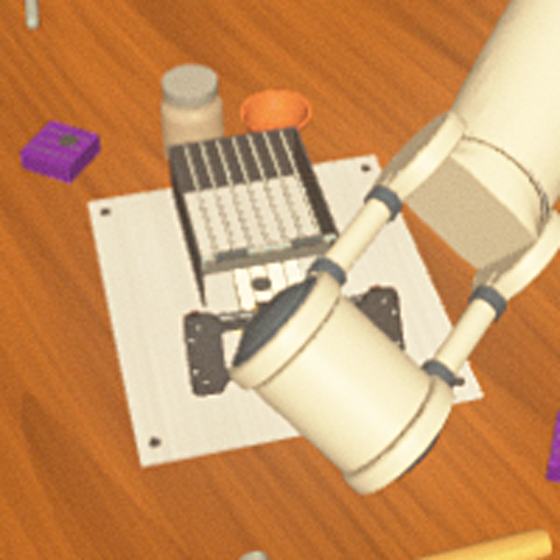

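View pics/g.png

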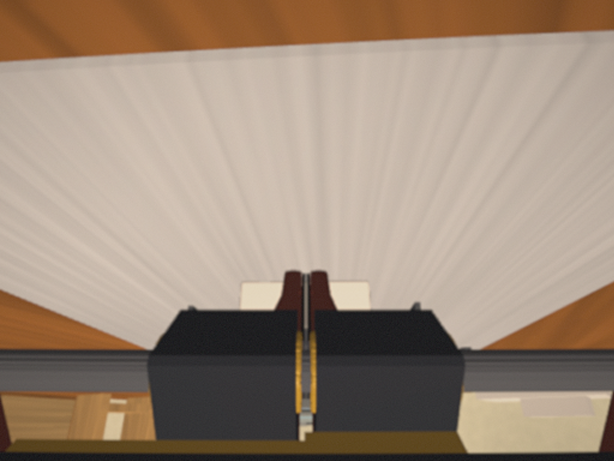

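The scene crop shows the block entering under the flap at (265,285), with the arm clear. In the wrist view the block (240 to 370, row 295) is centred and square to the fingertips (285 to 328). I'll push on to the end and pull straight back.

```bash
python3 - <<'E'
from m import *
P=path((-.1043,.011,-.148),(.070,0,0),6)
for b in P[4:]: print(push(b,.04))
hold(.3)
f=get_image("wrist");save("w.png",f)
for x in(.02,-.075): print(push((x,0,0),.06))
p,q=tool(-.075-OFF,0,0,TI,.2);move_l(p,.15)
j=list(state()["joint_pos"]);j[0]+=.75;movej(j);hold(.3)
a=get_image("scene");b=get_image("side")
A=a["frame"][110:260,140:330];B=b["frame"][130:280,170:360]
cv2.imwrite("pics/k.png",cv2.resize(np.hstack([A,B]),None,fx=2.1,fy=2.1,interpolation=2))
np.save("a.npy",a,allow_pickle=True);np.save("b.npy",b,allow_pickle=True)
print(state()["time"],state()["ft_force"])
E
```

```text
(array([-0.    , -0.0001,  0.0001]), array([-0.7, -1. , -0.8]))
(array([-0.    , -0.0001,  0.0001]), array([ 0.2, -0.3,  0.1]))
(array([-0.0001, -0.0002,  0.    ]), array([-0. ,  0.4, -0.5]))
(array([-0.0001, -0.0002, -0.0001]), array([-0.1, -1.2, -0.6]))
(array([-0.    , -0.0003,  0.0001]), array([-1. ,  0.9,  0.5]))
20.75 [ 0.32692691 -0.25610307  0.30651471]
```

View pics/k.png

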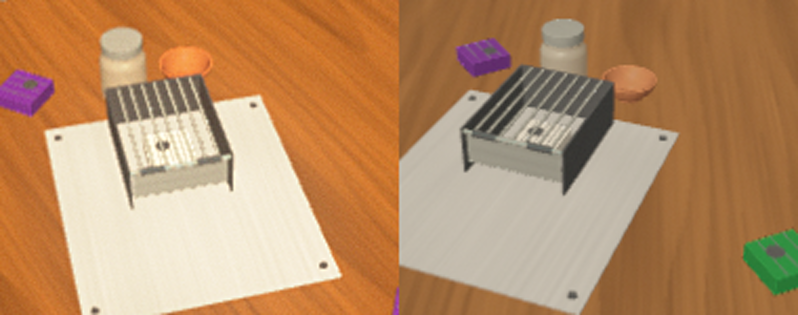

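The flap appears shut (row 180 left, row 155 right), and the block shows through the grille with its mark at (163,145). The jar and dish have not moved. One numeric check of the flap and block comes before handing in.

```bash
python3 - <<'E'
from m import *
for n in("a","b"):
    f=np.load(n+".npy",allow_pickle=True).item();P=cloud(f);c,s=np.cos(A0),np.sin(A0);q=P[...,:2]-T0
    x=q@[c,s];y=q@[-s,c];z=P[...,2];ok=(f["depth"]>0)&(abs(y)<.05)
    m=ok&(z>.02)&(z<.055)&(x<.04)&(x>-.02);print(n,"flap slope dx/dz",np.polyfit(z[m],x[m],1),m.sum(),np.percentile(x[m],[5,50,95]))
    m=ok&(z>.02)&(z<.03)&(x>.015)&(x<.15);print("block top",m.sum(),np.percentile(x[m],[3,50,97]),np.percentile(y[m],[3,50,97]))
E
```

```text
a flap slope dx/dz [-0.01516907  0.0002591 ] 357 [-0.00283328 -0.00051435  0.00237745]
block top 238 [0.04441956 0.07129518 0.1005535 ] [-0.0278443   0.00125606  0.03013995]
b flap slope dx/dz [-0.00413631  0.0006958 ] 424 [-0.00140277  0.00049773  0.00254058]
block top 166 [0.05583504 0.07867459 0.10087207] [-0.03132867 -0.00301235  0.02117852]
```

The flap is vertical at x ≈ 0 and the block is centred at about (71, 0) mm, so it is fully inside.

```bash
python3 -c "
from bench import *
print(job_done())"
```

```text
the job is handed in; nothing more can be done
None
```

The job is handed in: the white block was slid in under the flap to about 71 mm beyond its plane and centred in the box, the flap hangs shut, the fingers are out, the jar and dish look unmoved, and the arm never touched the hammer (not in the last pictures).

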